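# Nip a box-section offcut in the bench gauge with its thumbwheel

### The job

Stand the rusty box-section offcut on the bed of the bench gauge, square between the fixed stop and the sliding jaw, and let go of it. Then, with a light fingertip on the exposed rim, roll the gauge's sunken thumbwheel until the jaw has pushed the offcut up against the stop and nips it snugly, not hard, and take your hand away. Do not push the jaw itself, do not lean on the wheel, and leave the mug, hammer and jar alone.

Things in the scene. Friction and masses are not known exactly. Their poses are not given: they have to be found in the camera images.
- gauge: Bench gauge, bolted down: grey bed plate 70 mm (its x, -35 to 35) by 230 (y, -130 to 100) by 12 thick; origin on the bench, z up. Green housing 59 x 62 mm, centred at x 0, y -90, top 47 mm above the bench, with a slot 19 (x) by 46 mm (y) for the thumbwheel. The jaw slides along +y to the stop, 0 to 36 mm. One radian of wheel moves it 8 mm; drive friction takes about 1.3 N at the rim.
- wheel: Brass thumbwheel with dark and red ribs, 36 mm diameter, 12 wide, axis along the gauge's x, origin at its centre: at rest x 0, y -90, z 37 mm in the gauge frame. On a spring: yields downwards from about 1.5 N, 1.5 N per mm, for 5 mm, then is solid. Over 15 N is leaning on it. The push along the rim acts 2.25-fold on the jaw, less friction.
- jaw: Bright steel sliding jaw, 66 mm (gauge x) by 14 by 9 tall, on top of the bed (12 to 21 mm above the bench). Origin at bed height in the middle of its front face; axes as the gauge's. Starts with its front face at the gauge's y = 0. A snug nip is 4 to 20 N at the jaw, held a moment. Not to be pushed by hand.
- jaw_face (a point): Centre of the jaw's front face (facing the stop), 4.5 mm above the bed.
- stop: Dark steel fixed stop bolted to the bed, 66 mm (x) by 18 mm (y) by 9 mm tall; axes as the gauge's. Origin at bed height in the middle of its face towards the jaw; the steel lies on its +y side. Its face is 42 to 56 mm along the gauge's y, different each time.
- offcut: Rust-orange offcut of steel box section, loose, about 0.2 kg: 60 mm long (its x, the open ends), 24 mm wide (its y), 32 mm tall (its z, up at the start). Origin at the centre of the underside. It goes on the bed with its length along the gauge's x (either way round), its 24 mm between jaw and stop.
- mug: Dark brown mug, 76 mm diameter, 80 mm tall, bystander; origin under its centre.
- hammer: Hammer, 280 mm long, lying on the bench, bystander; origin at its underside.
- jar: Glass jar with black lid, 60 mm diameter, 100 mm tall, bystander; origin under its centre.
- wheel_top (a point): Where the top of the wheel's rim is at rest, 55 mm above the bench, 8 mm above the housing (fixed to the gauge; does not turn). Pushing the rim here along the gauge's +y (towards the stop) closes the jaw; several strokes are needed, lifting off between them.
Mind the look-alikes: they are no part of the job. Of the things that look like the gauge, the smallest one is meant.

How it is judged (in metres and radians):
On the way, in this order (a step that is already met when the one before it is completed fails the run):
1. the offcut stands on the bed between the stop and the open jaw, released (z of offcut in the frame of gauge between 0.009 and 0.015 m and angle between offcut's own z axis and vertical below 0.08 rad and x of offcut in the frame of gauge between -0.02 and 0.02 m and y of offcut in the frame of stop below -0.01 m and y of offcut in the frame of jaw_face above 0.01 m and contact force between the fingers and offcut below 0.1 N), for 0.2 s.
2. the offcut is nipped against the stop with 4 N or more while a finger is on the wheel (contact force between jaw and offcut above 4 N and contact force between stop and offcut above 2 N and contact force between the fingers and wheel above 0.5 N and contact force between the fingers and offcut below 0.1 N), for 0.2 s.
At the end, for the whole second after the job is handed in: The offcut stands upright on the bed (within 1.5 mm of bed height, 0.05 rad), square to the gauge within 0.05 rad, centred across the bed within 20 mm, against the stop within 1 mm, with the jaw closed on it (jaw to stop at most 25 mm), at rest (y of jaw_face in the frame of stop above -0.025 m and y of offcut in the frame of stop between -0.013 and -0.011 m and x of offcut in the frame of gauge between -0.02 and 0.02 m and z of offcut in the frame of gauge between 0.0105 and 0.0135 m and angle between offcut's own z axis and vertical below 0.05 rad and angle between the y axis of offcut and the y axis of gauge, either way round below 0.05 rad and linear speed of offcut below 0.01 m/s); the robot touches nothing.
It fails at once if the wheel is pressed with more than 15 N (contact force between the fingers and wheel above 15 N).
It fails at once if the offcut is nipped with more than 22 N (contact force between jaw and offcut above 22 N).
It fails at once if the jaw is pushed by hand (more than 3 N) (contact force between the fingers and jaw above 3 N).
It fails at once if the mug, hammer or jar is moved more than 20 mm (distance of any of mug, hammer, jar from where it was at the start of the episode above 0.02 m).
It also fails if it takes over 61 s, if anything falls off the work surface, if the arm or the gripper's body presses on something with over 40 N, if the wrist force passes 120 N, or if a joint passes its speed limit or range.

### The arm

A 6-joint arm with a two-finger parallel gripper is mounted at the origin on the work surface. World frame = base frame: x ahead of the robot, y to its left, z up, the work surface at z = 0. Lengths are in mm, angles in rad, forces in N, time in s.
With the tool pointing down it reaches from about 350 to 775 mm from the base axis. Payload 7.3 kg.
Tool frame: the origin (TCP) lies at the very end of the fingers, on their centre line; the grasp point (between the pads) lies 19 mm behind it (pinch_z is the distance from the TCP to the grasp point, in mm); z points along the fingers, y is the direction in which the jaws open and shut (so a half turn about z gives the same grasp; the last joint's range is limited). The gripper opens to 92 mm and grips with 3 to 60 N. Pads are 19 mm wide; open, the fingers measure 130 mm over their backs; the gripper's body (75 mm by 190 mm) begins 47 mm behind the grasp point.
Start: joints at [-1.451, 0.342, 1.524, -0, 1.275, -0.146], TCP at [137.93, -506.577, 226.741] pointing down, gripper open.
Joint ranges: [-2.53, 2.53], [-0.77, 2.02], [0.04, 2.7], [-1, 4.14], [0.28, 2.66], [-3.11, 3.11]. Speed limits (rad/s): [2.57, 2.57, 3.14, 3.14, 3.14, 3.14].

### API

Orientations are given as [roll, pitch, yaw] about the fixed x, y, z axes, in that order (R = Rz(yaw) Ry(pitch) Rx(roll)).
In Python, from plant import * gives the robot as it stands.
- The arm moves only by the tool step_arm, never from a script. Its argument "moves" is one flat list of numbers, 7 for each row, row after row: the shift along the tool's x, y, z scaled (see below), then the turn, a rotation vector about the tool's x, y, z scaled (see below), then the closure, from -1 (fully open) to 1 (shut). A call has 1 to 8 rows; each row shifts and turns the pose as measured when the row begins, along the tool's axes as they then stand; what a row does not reach is not made up. The controller multiplies each number of a shift by 2 cm and each number of a turn by 4 degrees. A row lasts 1/12 s, in which the tool goes at most 41.7 mm and 7.16 degrees, less where a joint would pass 70% of its speed; a pose out of reach is approached as far as the arm can. A call with a number of a shift or a turn outside -1 to 1 is refused whole. A call with a gripper value outside its range is refused whole. The fingers move at their own pace and stop on an object; the grip force is fixed at half the most. Time passes only in rows, so rows that do not move let the fingers close. It gives the time, the measured TCP pose, the force and the opening at its end, in the units of the state.
- get_obs(): the state, without advancing time (a new reading comes with each control period).
- capture(name): name is "scene" or "top" or "wrist"; returns the picture (400x640x3 uint8, red, green, blue); there is no depth.
- get_calibration(name): a dict with "mtx" (3x3 intrinsics, pixels), "k1" (the pictures are not rectified: a ray, as slopes to the right and down, at radius r is drawn at 1 + k1 r^2 times it, then the intrinsics apply), "eye" and "orientation" of the camera in the world; the wrist camera has in their place "mount" (4x4, takes a point from camera to tool coordinates, whose origin is the TCP and whose axes are the flange's). Camera axes: x right, y down, z forward; pixel columns grow to the right and rows downward; lengths in mm; the calibration is good to about 2 mm. A picture is of the moment at which its call begins: read the wrist's pose just before it. get_calibration takes no time and is no camera call.
- close_job(): hands the job in, once; it reports no verdict.
The state is a dict: "time": time; "joint_positions": joint angles; "dq": joint speeds; "tau": joint torques, N m; "tool_pos": TCP position; "tcp_rot": TCP orientation; "contact_force": force on the tool from outside, world axes, zero at the start; "moment": the same for the moment, N m; "grip_width": finger opening in mm.
Only numpy, scipy, OpenCV 4.12 (cv2) and the standard library are available. Lean on these libraries where they do the work, as an engineer would, in place of code of your own. Each camera call takes 0.05 s, during which the arm holds its last target.

## Working session

There is one attempt and no reset: what is moved stays moved. The work goes in short steps, Python scripts to look and compute and a tool call to move; the robot and the scene stay as the last step left them, time stands still between calls to the robot, and variables do not carry over. Pictures are saved under pics/ and viewed, and the job is handed in when it is done.

Besides the shell and the picture viewer there is one more tool, called as name(argument=value, ...) on one line, values as JSON. step_arm: Moves the arm, as the interface text tells. Shifts and turns lie within -1 to 1; 1 stands for 2 cm of shift or 4 degrees of turn. Its arguments: {"type":"object","properties":{"moves":{"type":"array"}},"required":["moves"]}

```bash
ls; mkdir -p pics
python3 - <<'E'
from plant import *
import cv2
print(get_obs())
for n in ("scene","top","wrist"):
    c=get_calibration(n);print(n,c)
    cv2.imwrite(f"pics/{n}0.png",cv2.cvtColor(capture(n),cv2.COLOR_RGB2BGR))
E
```

```text
pics
{'time': 0.0, 'joint_positions': array([-1.45100086e+00,  3.42717924e-01,  1.52502584e+00,  8.78974288e-06,
        1.27540264e+00, -1.46015424e-01]), 'dq': array([-0.00095432,  0.00052367, -0.00076353,  0.00092861,  0.00074001,
        0.00030051]), 'tau': array([ 8.73246427e-04, -4.31241417e+01, -2.44219798e+01,  7.18881330e-02,
        5.59620315e-02, -1.31634051e-04]), 'tool_pos': array([ 137.87961096, -506.14343835,  226.04438081]), 'tcp_rot': array([-3.14005666e+00, -2.34381340e-04,  2.65808142e-01]), 'contact_force': array([0.46696809, 0.10857672, 0.20291186]), 'moment': array([ 0.02166028, -0.04136056, -0.00435357]), 'grip_width': 92.16859366789545}
scene {'mtx': array([[391.19751223,   0.        , 320.69912035],
       [  0.        , 391.19751223, 193.22768701],
       [  0.        ,   0.        ,   1.        ]]), 'k1': -0.07272241489266221, 'eye': array([1212.32863779,  564.82491617,  688.76503811]), 'orientation': array([-2.17555984,  0.0179695 ,  2.29029361])}
top {'mtx': array([[475.58971499,   0.        , 316.28463949],
       [  0.        , 475.58971499, 189.33161274],
       [  0.        ,   0.        ,   1.        ]]), 'k1': 0.03955225779542511, 'eye': array([ 368.23544152,  -40.54593781, 1086.65069127]), 'orientation': array([-2.99800299,  0.01608903, -1.58506676])}
wrist {'mtx': array([[342.20540975,   0.        , 319.60226981],
       [  0.        , 342.20540975, 195.90247642],
       [  0.        ,   0.        ,   1.        ]]), 'k1': -0.04484718291411436, 'mount': array([[ 3.56119186e-04, -9.64115019e-01, -2.65484659e-01,
         7.15383614e+01],
       [ 9.99999920e-01,  2.95310257e-04,  2.68965086e-04,
        -8.41618836e-02],
       [-1.80912936e-04, -2.65484734e-01,  9.64115047e-01,
        -1.57614247e+02],
       [ 0.00000000e+00,  0.00000000e+00,  0.00000000e+00,
         1.00000000e+00]])}
```

View pics/scene0.png

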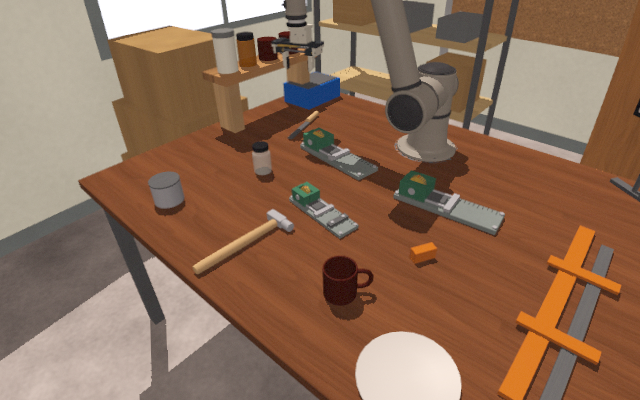

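View pics/top0.png

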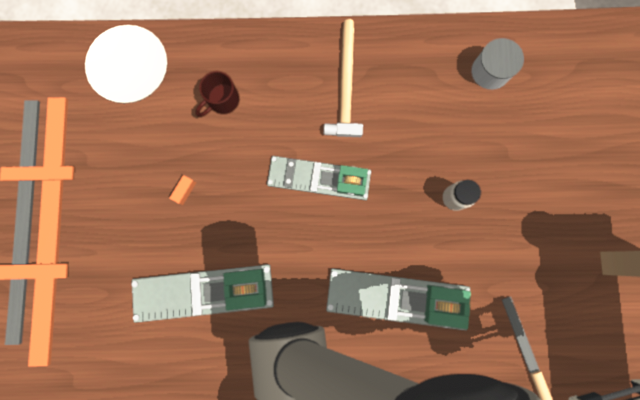

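View pics/wrist0.png

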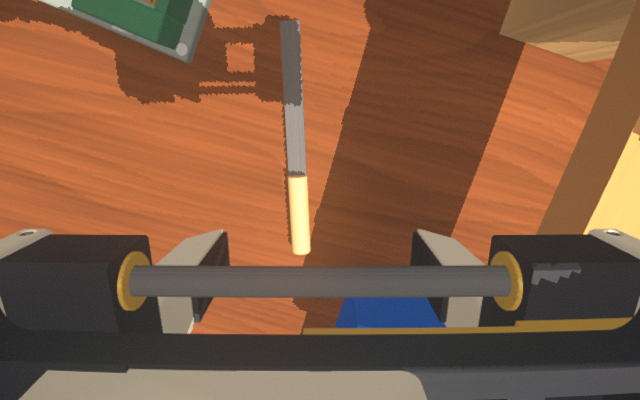

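The gauge candidates in the top view are at (319,177), (202,293) and (399,298). The smallest is (319,177), about 101 px ≈ 230 mm long, which is the right size. The only loose orange block is at (181,189); the orange crosses at x≈50 are large beams. I'll check both in a close crop.

```bash
cat > h.py <<'E'
import numpy as np, cv2
from scipy.spatial.transform import Rotation as Ro
from plant import *
def pose(o=None):
    o=o or get_obs(); T=np.eye(4); T[:3,:3]=Ro.from_euler('xyz',o['tcp_rot']).as_matrix(); T[:3,3]=o['tool_pos']; return T
def cam(n,T=None):
    c=get_calibration(n)
    if n=='wrist': M=(pose() if T is None else T)@np.array(c['mount'])
    else:
        M=np.eye(4); M[:3,:3]=Ro.from_euler('xyz',c['orientation']).as_matrix(); M[:3,3]=c['eye']
    return c['mtx'],c['k1'],M
def ray(C,px):
    K,k1,M=C; px=np.atleast_2d(np.array(px,float))
    d=(px-[K[0,2],K[1,2]])/K[0,0]; r=np.linalg.norm(d,axis=1,keepdims=True); u=r.copy()
    for _ in range(30): u=r/(1+k1*u**2)
    s=d*u/np.maximum(r,1e-9)
    v=np.c_[s,np.ones(len(s))]@M[:3,:3].T
    return M[:3,3],v
def onz(C,px,z):
    e,v=ray(C,px); return e+v*((z-e[2])/v[:,2:3])
def proj(C,P):
    K,k1,M=C; P=np.atleast_2d(np.array(P,float)); q=(P-M[:3,3])@M[:3,:3]; s=q[:,:2]/q[:,2:]; r2=(s**2).sum(1,keepdims=True)
    return s*(1+k1*r2)*K[0,0]+[K[0,2],K[1,2]]
def save(name,im): cv2.imwrite(f"pics/{name}.png",cv2.cvtColor(im,cv2.COLOR_RGB2BGR))
def goto(pos,yaw=None,R=None):
    "remaining shift in tool axes (units of 20mm) and turn (units 4deg)"
    T=pose(); 
    if R is None: R=Ro.from_euler('xyz',[np.pi,0,yaw]).as_matrix()
    s=T[:3,:3].T@(np.array(pos)-T[:3,3])/20
    w=Ro.from_matrix(T[:3,:3].T@R).as_rotvec(degrees=True)/4
    print('shift',s.round(2),'turn',w.round(2)); return s,w
E
python3 - <<'E'
from h import *
im=cv2.cvtColor(cv2.imread('pics/top0.png'),cv2.COLOR_BGR2RGB)
a=cv2.resize(im[145:210,255:385],None,fx=6,fy=6,interpolation=cv2.INTER_CUBIC)
save('cropg',a)
a=cv2.resize(im[160:220,145:215],None,fx=6,fy=6,interpolation=cv2.INTER_CUBIC)
ims=cv2.cvtColor(cv2.imread('pics/scene0.png'),cv2.COLOR_BGR2RGB)
b=cv2.resize(ims[230:275,395:455],None,fx=6,fy=6,interpolation=cv2.INTER_CUBIC)
H=max(a.shape[0],b.shape[0]);pad=lambda x:np.pad(x,((0,H-x.shape[0]),(0,0),(0,0)))
save('cropo',np.hstack([pad(a),pad(b)]))
C=cam('top')
for nm,z in (('offcut',32),):
    hsv=cv2.cvtColor(im,cv2.COLOR_RGB2HSV)
    m=cv2.inRange(hsv,(5,170,120),(20,255,255)); 
    m[:, :145]=0;m[:160]=0;m[220:]=0;m[:,215:]=0
    cs,_=cv2.findContours(m,cv2.RETR_EXTERNAL,cv2.CHAIN_APPROX_NONE)
    c=max(cs,key=cv2.contourArea);print(cv2.contourArea(c),cv2.minAreaRect(c))
    p=onz(C,cv2.boxPoints(cv2.minAreaRect(c)),32);print(p)
print(onz(C,[[269,158],[369,198],[267,186],[371,169]],12))
E
```

```text
0.0 ((181.0, 201.0), (0.0, 0.0), 0.0)
[[499.62838001 277.13822227  32.        ]
 [499.62838001 277.13822227  32.        ]
 [499.62838001 277.13822227  32.        ]
 [499.62838001 277.13822227  32.        ]]
[[ 598.72810963   82.60784038   12.        ]
 [ 501.97741549 -144.96849481   12.        ]
 [ 533.43994216   87.20895538   12.        ]
 [ 568.86138028 -151.54830497   12.        ]]
```

View pics/cropg.png

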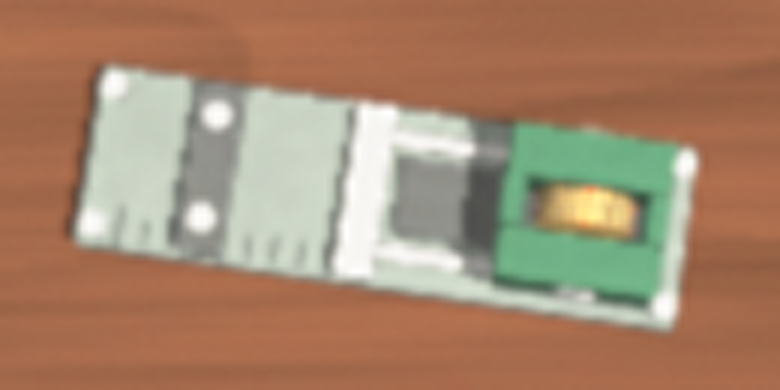

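View pics/cropo.png

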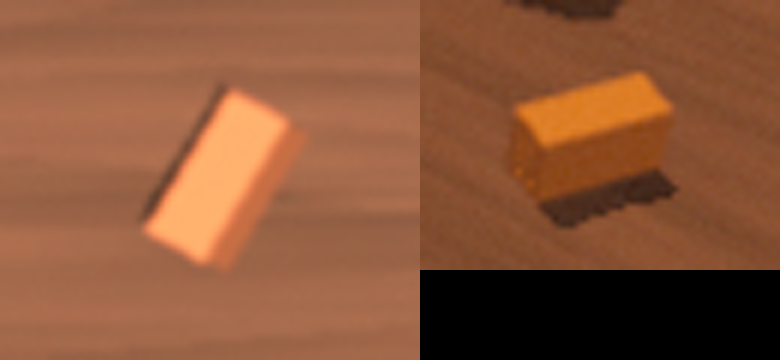

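The gauge at (319,177) matches: dark stop on the left, bright jaw in the middle, green housing on the right, so its +y points to world +y. The offcut stands upright at (181,189). I'm moving over the gauge for a wrist view.

step_arm(moves=[1,-0.8,0,0,0,0,-1,1,-0.8,0,0,0,0,-1,1,-0.8,0,0,0,0,-1,1,-0.8,0,0,0,0,-1,1,-0.8,0,0,0,0,-1,1,-0.8,0,0,0,0,-1,1,-0.8,0,0,0,0,-1,1,-0.8,0,0,0,0,-1])

```text
time: 0.82
tool_pos: [259.8, -336.6, 223.3]
tcp_rot: [-3.137, 0.001, 0.258]
contact_force: [1.0, -0.5, 0.0]
grip_width: 91.8
```

step_arm(moves=[1,-0.8,0,0,0,0,-1,1,-0.8,0,0,0,0,-1,1,-0.8,0,0,0,0,-1,1,-0.8,0,0,0,0,-1,1,-0.8,0,0,0,0,-1,1,-0.8,0,0,0,0,-1,1,-0.8,0,0,0,0,-1,1,-0.8,0,0,0,0,-1])

```text
time: 1.48
tool_pos: [385.7, -162.0, 223.1]
tcp_rot: [-3.135, 0.002, 0.256]
contact_force: [-1.3, -0.1, 0.2]
grip_width: 91.6
```

step_arm(moves=[1,-0.8,0,0,0,0,-1,1,-0.8,0,0,0,0,-1,1,-0.8,0,0,0,0,-1,1,-0.7,0,0,0,0.9,-1,1,-0.6,0,0,0,0.9,-1,1,-0.5,0,0,0,0.9,-1,0.5,-0.3,0,0,0,0.9,-1,0,0,0,0,0,0.9,-1])

```text
time: 2.15
tool_pos: [498.1, -35.0, 222.0]
tcp_rot: [-3.134, 0.006, -0.064]
contact_force: [-0.3, -0.5, 0.6]
grip_width: 91.7
```

step_arm(moves=[0,0,0,0,0,0.8,-1,0,0,0,0,0,0,-1])

```text
time: 2.32
tool_pos: [498.5, -33.8, 221.1]
tcp_rot: [-3.134, 0.008, -0.123]
contact_force: [-0.2, 1.2, -0.5]
grip_width: 92.0
```

Run:
```python
from h import *
T=pose();np.save('T1.npy',T);print(T[:3,3],get_obs()['tcp_rot'])
save('w1',capture('wrist'))
```

```text
[498.54309254 -33.7972178  221.06199221] [-3.13409664  0.00820956 -0.12336651]
```

View pics/w1.png

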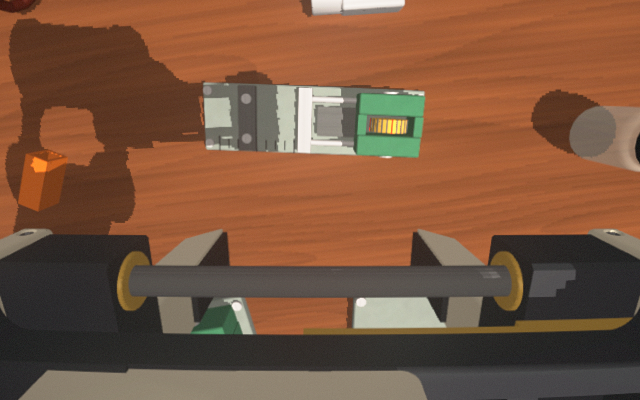

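Run:
```python
from h import *
im=cv2.cvtColor(cv2.imread('pics/w1.png'),cv2.COLOR_BGR2RGB)
save('c1',cv2.resize(im[70:170,192:442],None,fx=3.2,fy=3.2,interpolation=cv2.INTER_CUBIC))
save('c2',cv2.resize(im[140:220,5:85],None,fx=6,fy=6,interpolation=cv2.INTER_CUBIC))
```

```text
(no output)
```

View pics/c1.png

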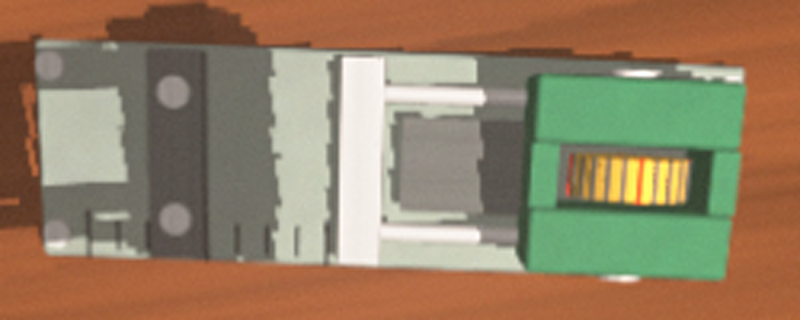

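View pics/c2.png

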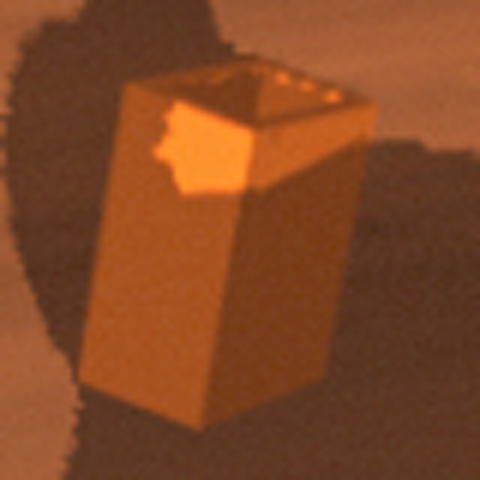

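Run:
```python
from h import *
C=cam('wrist',np.load('T1.npy')); Ct=cam('top')
def show(n,p): print(n,p.round(1).tolist())
o=np.array([[125,85],[255,130],[200,430],[80,380]])/6+[5,140]
p=onz(C,o,32);show('off wrist',p[:,:2]);print(p.mean(0),np.linalg.norm(np.roll(p,-1,0)-p,axis=1),[np.degrees(np.arctan2(*(p[i]-p[j])[[1,0]])) for i,j in((0,3),(1,2),(1,0),(2,3))])
o=np.array([[230,88],[290,128],[208,266],[145,230]])/6+[145,160]
p=onz(Ct,o,32);print('top',p.mean(0),np.linalg.norm(np.roll(p,-1,0)-p,axis=1),[np.degrees(np.arctan2(*(p[i]-p[j])[[1,0]])) for i,j in((0,3),(1,2))])
w=lambda l:np.array(l)/3.2+[192,70]
g=onz(C,w([[37,40],[47,254]]),12);show('bed +y corners',g)
h=onz(C,w([[530,75],[745,84],[724,278],[525,270]]),47);show('housing',h);print(np.linalg.norm(np.roll(h,-1,0)-h,axis=1),h.mean(0))
j=onz(C,w([[340,58],[382,57],[380,266],[338,263]]),21);show('jaw top',j);print(np.linalg.norm(np.roll(j,-1,0)-j,axis=1))
s=onz(C,w([[148,50],[206,52],[207,258],[152,255]]),21);show('stop top',s);print(np.linalg.norm(np.roll(s,-1,0)-s,axis=1))
# gauge frame: housing centre (0,-90), bed end mid (0,100)
hc=h.mean(0)[:2];bc=g.mean(0)[:2]; y=(bc-hc);print('len',np.linalg.norm(y));y/=np.linalg.norm(y);yaw=np.arctan2(-y[0],y[1]);x=np.array([y[1],-y[0]])
# fit: centre both
O=(hc+90*y+bc-100*y)/2;print('gauge',O,yaw)
for n,q in(('jaw',j),('stop',s),('bed',g),('h',h)): show(n,np.c_[(q[:,:2]-O)@x,(q[:,:2]-O)@y])
# top view
im=onz(Ct,np.array([[105,68],[78,242]])/6+[255,145],12)[:,:2];show('top bed',np.c_[(im-O)@x,(im-O)@y])
im=onz(Ct,np.array([[515,123],[690,150],[668,303],[497,283]])/6+[255,145],47)[:,:2];show('top h',np.c_[(im-O)@x,(im-O)@y])
im=onz(Ct,np.array([[243,83],[215,255],[360,105],[335,270]])/6+[255,145],21)[:,:2];show('top stopf, jawf',np.c_[(im-O)@x,(im-O)@y])
```

```text
off wrist [[556.6, 274.2], [545.6, 252.5], [493.0, 282.6], [505.1, 302.9]]
[525.094015   278.06555401  32.        ] [24.36199999 60.64183734 23.7006667  58.9066816 ] [np.float64(-29.136195032909555), np.float64(-29.751471436010878), np.float64(-116.7542064176014), np.float64(-120.87495620356435)]
top [525.33515475 276.9284682   32.        ] [27.67040011 59.30393982 27.58007133 61.25452569] [np.float64(-29.604350288995317), np.float64(-29.603015724988786)]
bed +y corners [[602.5, 75.2, 12.0], [534.3, 86.2, 12.0]]
housing [[571.6, -77.1, 47.0], [561.7, -139.3, 47.0], [505.3, -130.3, 47.0], [515.0, -70.2, 47.0]]
[62.94019971 57.18792064 60.89226058 57.09513624] [ 538.40940315 -104.22382917   47.        ]
jaw top [[584.1, -21.3, 21.0], [582.8, -34.4, 21.0], [517.7, -25.3, 21.0], [520.3, -11.7, 21.0]]
[13.1388847  65.72688927 13.79033117 64.47811808]
stop top [[594.1, 38.1, 21.0], [591.2, 20.1, 21.0], [527.3, 30.7, 21.0], [530.5, 48.5, 21.0]]
[18.23448012 64.81010309 18.10968464 64.50597464]
len 187.3513193852768
gauge [552.59494862 -16.69016181] -0.16066140609446994
jaw [[31.8, 0.5], [32.6, -12.6], [-33.1, -14.0], [-32.6, -0.3]]
stop [[32.2, 60.7], [32.2, 42.5], [-32.6, 42.7], [-32.3, 60.9]]
bed [[34.5, 98.7], [-34.5, 98.6]]
h [[28.5, -56.6], [28.6, -119.5], [-28.5, -119.7], [-28.6, -58.8]]
top bed [[34.7, 98.0], [-33.7, 97.5]]
top h [[28.9, -60.8], [28.1, -126.1], [-29.6, -125.6], [-31.3, -62.5]]
top stopf, jawf [[34.7, 43.7], [-32.4, 44.1], [32.6, -1.7], [-31.5, -1.6]]
```

The wrist and top views agree: offcut centre (525,277.5), yaw −0.514; gauge origin ≈(552.6,−16.7), yaw −0.161; stop face at y≈43. All sizes check within 2 mm. Next, the move to the offcut.

step_arm(moves=[0,-1,0,0,0,0,-1,0,-1,0,0,0,0,-1,0,-1,0,0,0,0,-1,0,-1,0,0,0,0,-1,0,-1,0.2,0,0,0,-1,0,-1,0.4,0,0,0,-1,0,-1,0.4,0,0,0,-1,0,-1,0.4,0,0,0,-1])

```text
time: 3.03
tool_pos: [517.1, 126.0, 194.5]
tcp_rot: [-3.135, 0.006, -0.113]
contact_force: [0.1, -0.3, 0.9]
grip_width: 92.0
```

step_arm(moves=[0,-1,0.4,0,0,0,-1,0,-1,0.4,0,0,0,-1,0,-1,0.4,0,0,0.9,-1,0,-1,0.4,0,0,0.9,-1,0,-1,0.4,0,0,0.9,-1,0,-0.5,0.4,0,0,0.9,-1,0,0,0,0,0,0.9,-1,0,0,0,0,0,0.9,-1])

```text
time: 3.7
tool_pos: [532.8, 241.8, 142.1]
tcp_rot: [-3.14, 0.012, -0.487]
contact_force: [0.4, 0.4, -0.2]
grip_width: 91.7
```

Run:
```python
from h import *
T=pose();np.save('T2.npy',T);print(get_obs()['tcp_rot'])
goto([525,277.5,14],-0.514)
save('w2',capture('wrist'))
```

```text
[-3.14046529  0.01161038 -0.48725759]
shift [-1.1  -1.39  6.42] turn [-0.01  0.17  0.38]
```

View pics/w2.png

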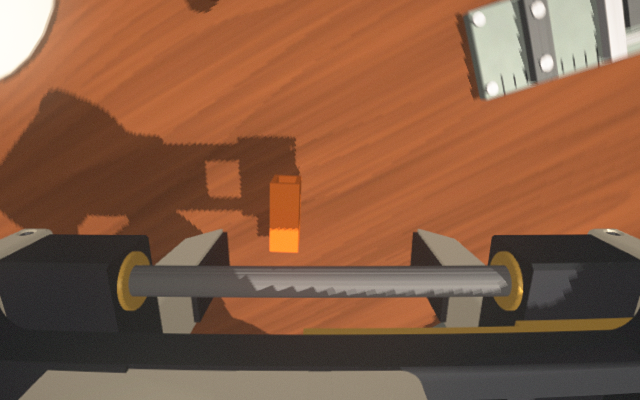

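Run:
```python
from h import *
C=cam('wrist',np.load('T2.npy'))
p=onz(C,[[271,183],[299,183],[298,252],[270,252]],32);print(p.round(1),p.mean(0),np.linalg.norm(np.roll(p,-1,0)-p,axis=1),np.arctan2(*(p[0]-p[3])[[1,0]]),np.arctan2(*(p[1]-p[2])[[1,0]]))
```

```text
[[557.6 273.2  32. ]
 [547.  253.3  32. ]
 [494.4 283.3  32. ]
 [505.5 304.4  32. ]] [526.12308013 278.52796494  32.        ] [22.51776479 60.60505642 23.92195919 60.71722989] -0.5410613824871116 -0.5179713056478729
```

step_arm(moves=[-0.4,-0.5,0.6,0,0,0.4,-1,-0.4,-0.5,0.7,0,0.1,0,-1,-0.3,-0.4,0.8,0,0,0,-1,0,0,0.8,0,0,0,-1,0,0,0,0,0,0,-1])

```text
time: 4.17
tool_pos: [527.5, 276.6, 83.4]
tcp_rot: [-3.139, 0.003, -0.509]
contact_force: [-0.5, -0.3, -0.8]
grip_width: 91.6
```

Run:
```python
from h import *
print(get_obs()['tool_pos'],get_obs()['tcp_rot'])
goto([525.5,278,14],-0.52)
```

```text
[527.48097763 276.63066404  83.42659032] [-3.13946327e+00  2.62386175e-03 -5.08852659e-01]
shift [-0.11 -0.    3.47] turn [-0.03  0.04  0.16]
```

step_arm(moves=[-0.1,0,0.9,0,0,0.15,-1,0,0,0.9,0,0,0,-1,0,0,0.8,0,0,0,-1,0,0,0.5,0,0,0,-1,0,0,0,0,0,0,-1])

```text
time: 4.58
tool_pos: [527.9, 276.6, 23.0]
tcp_rot: [-3.136, -0.0, -0.511]
contact_force: [0.0, -0.8, -0.8]
grip_width: 91.8
```

Run:
```python
from h import *
goto([525.5,278,14],-0.52)
```

```text
shift [-0.14 -0.    0.45] turn [-0.07 -0.    0.13]
```

step_arm(moves=[-0.1,0,0.4,0,0,0.1,-1,0,0,0.05,0,0,0,-1,0,0,0,0,0,0,1,0,0,0,0,0,0,1,0,0,0,0,0,0,1,0,0,0,0,0,0,1,0,0,0,0,0,0,1,0,0,0,0,0,0,1])

```text
time: 5.25
tool_pos: [529.1, 277.9, 18.2]
tcp_rot: [-3.131, -0.005, -0.517]
contact_force: [-0.2, 0.5, 0.5]
grip_width: 56.7
```

step_arm(moves=[0,0,0,0,0,0,1,0,0,0,0,0,0,1,0,0,0,0,0,0,1,0,0,0,0,0,0,1])

```text
time: 5.58
tool_pos: [529.3, 278.1, 18.7]
tcp_rot: [-3.13, -0.005, -0.517]
contact_force: [-0.4, -0.8, 0.0]
grip_width: 29.7
```

step_arm(moves=[-0.15,0,0.25,0,0,0,0.4,0,0,0.05,0,0,0,1,0,0,0,0,0,0,1,0,0,0,0,0,0,1,0,0,0,0,0,0,1])

```text
time: 6.0
tool_pos: [526.7, 279.6, 12.5]
tcp_rot: [-3.13, -0.006, -0.517]
contact_force: [0.2, -0.7, 1.3]
grip_width: 23.7
```

Run:
```python
from h import *
o=get_obs();print(o['tool_pos'],o['tcp_rot'],o['grip_width'],o['contact_force'])
T=pose();np.save('T3.npy',T);save('w3',capture('wrist'))
```

```text
[526.69615402 279.58001029  12.47551603] [-3.13039945 -0.00605913 -0.51688569] 23.664295803410656 [ 0.16069886 -0.67140866  1.27919349]
```

View pics/w3.png

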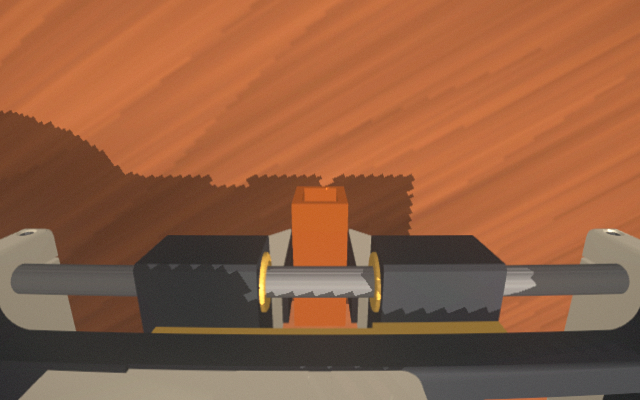

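Run:
```python
from h import *
T=np.load('T3.npy');C=cam('wrist',T)
p=onz(C,[[293,203],[346,203]],32);print(((p-T[:3,3])@T[:3,:3]).round(1))
```

```text
[[ 30.2 -11.4 -19.2]
 [ 30.3  10.9 -19.5]]
```

step_arm(moves=[0,0,-0.3,0,0,0,1,0,0,-0.8,0,0,0,1,0,0,-1,0,0,0,1,0,0.5,-1,0,0,-0.7,1,0,1,-0.3,0,0,-0.9,1,0,1,0,0,0,-0.9,1,0,1,0,0,0,-0.9,1,0,1,0,0,0,-0.9,1])

```text
time: 6.72
tool_pos: [489.9, 196.5, 82.0]
tcp_rot: [-3.133, -0.006, -0.201]
contact_force: [1.0, 0.3, -1.8]
grip_width: 24.0
```

Run:
```python
from h import *
goto([556,4.5,75],-0.161)
print(get_obs()['grip_width'])
```

```text
shift [5.15 8.75 0.31] turn [-0.12 -0.09 -0.57]
23.98915011894424
```

step_arm(moves=[0.6,1,0,0,0,-0.3,1,0.6,1,0,0,0,-0.25,1,0.6,1,0,0,0,0,1,0.6,1,0,0,0,0,1,0.6,1,0,0,0,0,1,0.6,1,0,0,0,0,1,0.6,1,0,0,0,0,1,0.3,0.5,0,0,0,0,1])

```text
time: 7.38
tool_pos: [551.8, 25.7, 82.5]
tcp_rot: [-3.134, -0.002, -0.154]
contact_force: [0.9, 0.0, -1.7]
grip_width: 23.8
```

step_arm(moves=[0,0,0,0,0,0,1])

```text
time: 7.47
tool_pos: [552.5, 23.8, 82.5]
tcp_rot: [-3.134, -0.003, -0.157]
contact_force: [0.8, -0.1, -1.1]
grip_width: 23.7
```

Run:
```python
from h import *
goto([556,4.5,26],-0.161)
T=pose();np.save('T4.npy',T);print(get_obs()['tcp_rot'],T[:3,3]);save('w4',capture('wrist'))
save('top4',cv2.resize(capture('top')[120:220,240:400],None,fx=5,fy=5,interpolation=cv2.INTER_CUBIC))
```

```text
shift [0.32 0.95 2.82] turn [-0.11 -0.04  0.06]
[-3.13423982e+00 -2.71985596e-03 -1.56841427e-01] [552.45162636  23.78808579  82.47620082]
```

View pics/w4.png

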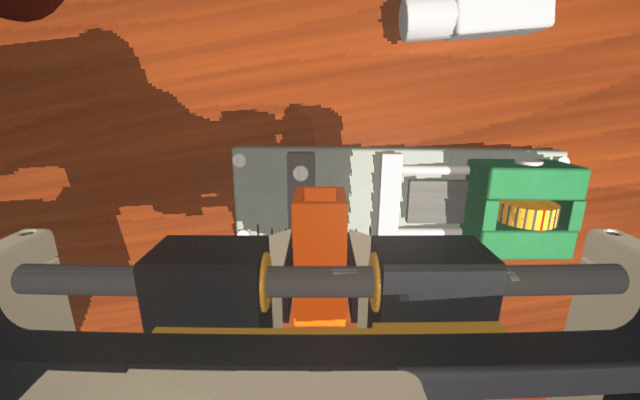

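View pics/top4.png

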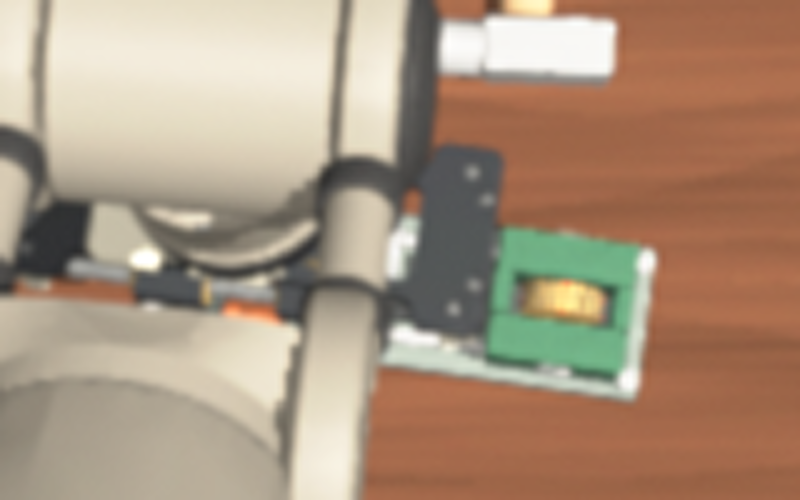

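Run:
```python
from h import *
im=cv2.imread('pics/w4.png');cv2.imwrite('pics/c4.png',cv2.resize(im[140:270,230:430],None,fx=4,fy=4,interpolation=cv2.INTER_CUBIC))
cv2.imwrite('pics/c4b.png',cv2.resize(im[140:270,430:600],None,fx=4,fy=4,interpolation=cv2.INTER_CUBIC))
```

```text
(no output)
```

View pics/c4.png

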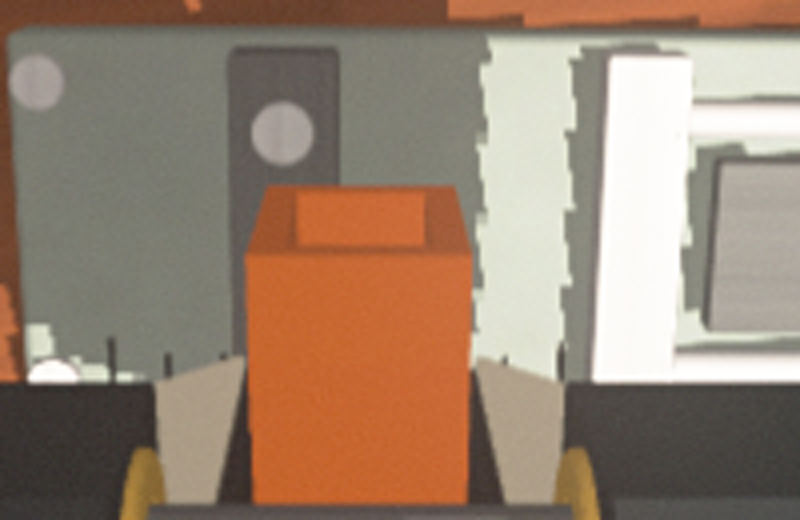

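View pics/c4b.png

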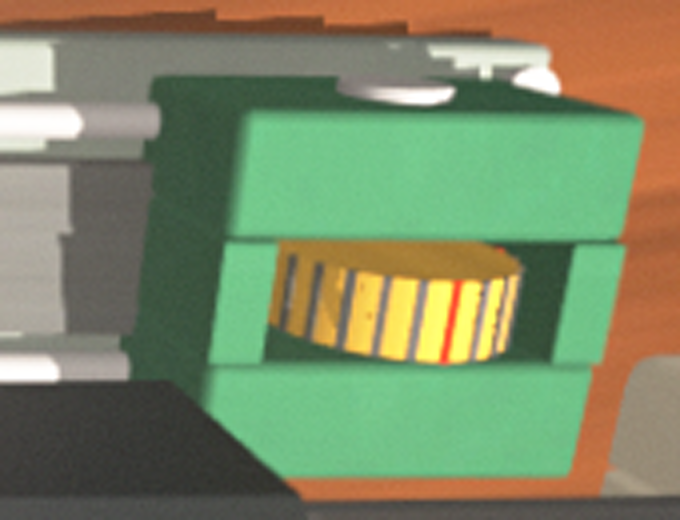

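Run:
```python
from h import *
T=np.load('T4.npy');C=cam('wrist',T)
O=np.array([552.6,-16.7]);yaw=-0.161;y=np.array([-np.sin(yaw),np.cos(yaw)]);x=np.array([y[1],-y[0]])
G=lambda p:np.c_[(p[:,:2]-O)@x,(p[:,:2]-O)@y].round(1).tolist()
a=lambda l:np.array(l)/4+[230,140]; b=lambda l:np.array(l)/4+[430,140]
print('stopf',G(onz(C,a([[338,50],[339,180]]),21)),'stopback',G(onz(C,a([[230,50]]),21)))
print('jawf',G(onz(C,a([[608,55],[595,380]]),21)))
print('bed',G(onz(C,a([[8,28],[24,380]]),12)))
print('h',G(onz(C,b([[243,112],[642,118],[572,477],[205,477]]),47)))
print('slot',G(onz(C,b([[222,240],[624,242],[590,366],[210,364]]),47)))
p=onz(C,a([[247,253],[472,253]]),T[2,3]+19.5);print('off',G(p),G(T[:3,3][None]), ((p-T[:3,3])@T[:3,:3]).round(1))
```

```text
stopf [[33.6, 43.9], [12.1, 43.8]] stopback [[33.5, 61.3]]
jawf [[33.0, 0.5], [-22.8, -0.2]]
bed [[35.8, 99.4], [-27.2, 100.4]]
h [[29.1, -58.3], [28.9, -118.7], [-28.6, -119.8], [-28.4, -60.3]]
slot [[9.9, -57.8], [9.9, -119.9], [-9.9, -118.7], [-9.7, -58.6]]
off [[23.5, 51.8], [23.6, 28.1]] [[-6.6, 39.9]] [[ 30.2 -11.9 -19.3]
 [ 30.3  11.8 -19.5]]
```

step_arm(moves=[0.2,0.5,0.2,0,0,0,1,0.15,0.45,0.4,0,0,0,1,0,0,0.6,0,0,0,1,0,0,0,0,0,0,1])

```text
time: 7.9
tool_pos: [554.3, 8.2, 56.6]
tcp_rot: [-3.133, -0.001, -0.15]
contact_force: [-0.5, 0.3, -2.7]
grip_width: 23.8
```

Run:
```python
from h import *
goto([556.1,5,25],-0.161);print(get_obs()['tcp_rot'])
```

```text
shift [0.11 0.16 1.58] turn [-0.12 -0.01  0.16]
[-3.13305433e+00 -5.89315465e-04 -1.49989711e-01]
```

step_arm(moves=[0.1,0.15,0.4,0,0,0.15,1,0,0,0.5,0,0,0,1,0,0,0.3,0,0,0,1,0,0,0,0,0,0,1])

```text
time: 8.23
tool_pos: [555.5, 5.5, 29.6]
tcp_rot: [-3.133, 0.001, -0.16]
contact_force: [0.2, 0.1, -1.6]
grip_width: 23.8
```

Run:
```python
from h import *
goto([556.1,5,25],-0.161);print(get_obs()['tcp_rot'])
```

```text
shift [0.04 0.02 0.23] turn [-0.12  0.01  0.01]
[-3.13301121e+00  9.01254964e-04 -1.60129375e-01]
```

step_arm(moves=[0,0,0.15,0,0,0,1,0,0,0.05,0,0,0,1,0,0,0,0,0,0,1])

```text
time: 8.48
tool_pos: [555.3, 5.8, 24.8]
tcp_rot: [-3.133, 0.002, -0.16]
contact_force: [0.5, 0.5, -2.6]
grip_width: 23.7
```

step_arm(moves=[0,0,0.02,0,0,0,1,0,0,0,0,0,0,0.1,0,0,0,0,0,0,0.1,0,0,0,0,0,0,0.1,0,0,0,0,0,0,0.1])

```text
time: 8.9
tool_pos: [556.8, 5.8, 26.4]
tcp_rot: [-3.133, -0.002, -0.159]
contact_force: [-0.0, -0.3, -0.0]
grip_width: 40.6
```

step_arm(moves=[0,0,-0.5,0,0,0,0.1,0,0,-1,0,0,0,0.1,0,0,-1,0,0,0,0.1,0,0,-1,0,0,0,0.1,0,0.5,-1,0,0,0,1,0,1,0,0,0,0,1,0,1,0,0,0,0,1,0,0.5,0,0,0,0,1])

```text
time: 9.57
tool_pos: [548.1, -54.0, 126.8]
tcp_rot: [-3.133, -0.008, -0.155]
contact_force: [0.4, 0.5, -0.1]
grip_width: 19.3
```

Run:
```python
from h import *
T=pose();np.save('T5.npy',T);save('w5',capture('wrist'));print(T[:3,3])
```

```text
[548.08736257 -53.98636777 126.83228535]
```

View pics/w5.png

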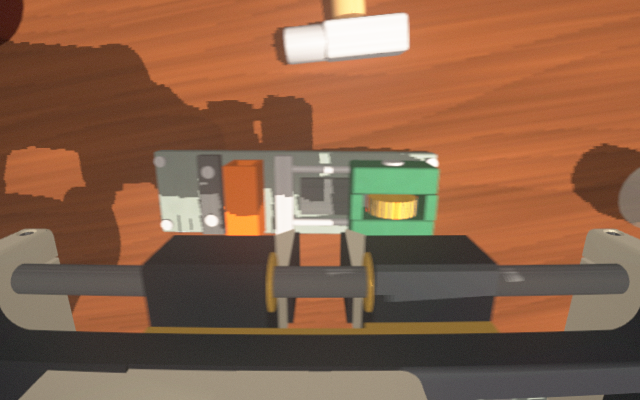

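The offcut stands square between stop (column 208) and jaw (column 284), with the hand clear. Now moving over the wheel with the fingers shut.

step_arm(moves=[0,1,0.2,0,0,0,1,0,1,0.5,0,0,0,1,0,0.6,0.7,0,0,0,1,0,0,0.6,0,0,0,1,0,0,0,0,0,0,1])

```text
time: 10.03
tool_pos: [540.8, -107.2, 87.1]
tcp_rot: [-3.132, -0.011, -0.158]
contact_force: [-0.9, -0.8, -0.3]
grip_width: 0.7
```

Run:
```python
from h import *
goto([536.2,-117.4,60],-0.161);o=get_obs();print(o['tcp_rot'],o['grip_width'],o['contact_force'])
save('s6',cv2.resize(capture('scene')[150:240,250:400],None,fx=5,fy=5,interpolation=cv2.INTER_CUBIC))
```

```text
shift [-0.16  0.55  1.35] turn [-0.13 -0.16  0.04]
[-3.13234545 -0.01131799 -0.15808065] 0.746382588850254 [-0.87318863 -0.78064141 -0.26291742]
```

View pics/s6.png

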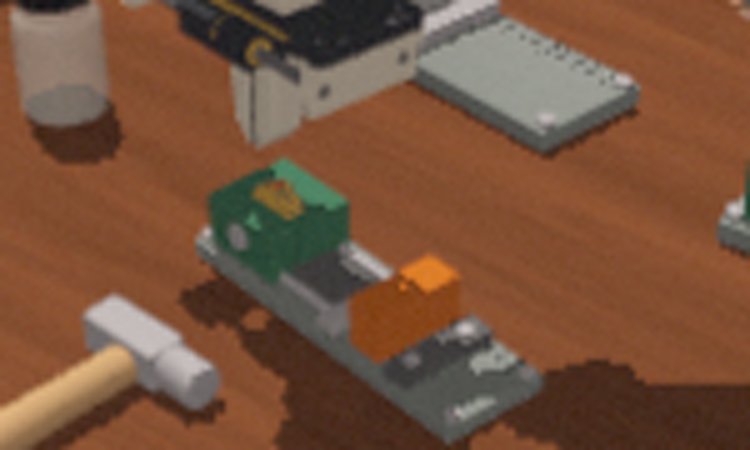

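step_arm(moves=[-0.1,0.5,0.4,-0.1,-0.15,0,1,0,0.1,0.6,0,0,0,1,0,0,0.1,0,0,0,1,0,0,0,0,0,0,1])

```text
time: 10.42
tool_pos: [538.7, -118.7, 67.0]
tcp_rot: [-3.141, -0.003, -0.155]
contact_force: [-0.4, -0.3, -0.0]
grip_width: 0.7
```

Run:
```python
from h import *
goto([536.2,-117.4,53],-0.161);o=get_obs();print(o['tcp_rot'],o['grip_width'],o['contact_force'])
```

```text
shift [-0.13 -0.04  0.7 ] turn [-0.   -0.05  0.08]
[-3.1413109  -0.00324115 -0.15531908] 0.6519386370229473 [-0.39401556 -0.26320924 -0.03682012]
```

step_arm(moves=[-0.12,0,0.3,0,0,0.05,1,0,0,0.2,0,0,0,1,0,0,0,0,0,0,1])

```text
time: 10.67
tool_pos: [536.8, -118.0, 57.4]
tcp_rot: [3.141, -0.005, -0.158]
contact_force: [0.1, 0.0, 0.5]
grip_width: 0.4
```

step_arm(moves=[0,0,0.1,0,0,0,1,0,0,0,0,0,0,1])

```text
time: 10.83
tool_pos: [536.9, -117.8, 55.4]
tcp_rot: [3.141, -0.005, -0.158]
contact_force: [-1.2, -0.1, -0.8]
grip_width: 0.1
```

step_arm(moves=[0,0,0.1,0,0,0,1,0,0,0,0,0,0,1])

```text
time: 11.0
tool_pos: [537.1, -117.7, 53.6]
tcp_rot: [3.141, -0.006, -0.158]
contact_force: [0.5, -0.4, -0.2]
grip_width: 0.2
```

step_arm(moves=[0,0,0.05,0,0,0,1,0,0,0,0,0,0,1])

```text
time: 11.17
tool_pos: [537.4, -117.8, 52.8]
tcp_rot: [3.141, -0.006, -0.158]
contact_force: [0.3, 0.7, 0.4]
grip_width: 0.4
```

step_arm(moves=[0,0,0.07,0,0,0,1,0,0,0,0,0,0,1])

```text
time: 11.33
tool_pos: [537.7, -118.1, 51.8]
tcp_rot: [3.141, -0.007, -0.157]
contact_force: [-0.6, -0.5, 3.2]
grip_width: 0.2
```

step_arm(moves=[0,0,0.05,0,0,0,1,0,0,0,0,0,0,1])

```text
time: 11.5
tool_pos: [537.6, -118.2, 51.2]
tcp_rot: [3.14, -0.007, -0.157]
contact_force: [-1.4, 0.6, 3.7]
grip_width: 0.5
```

step_arm(moves=[0,-0.2,0,0,0,0,1,0,-0.2,0,0,0,0,1])

```text
time: 11.67
tool_pos: [539.0, -111.8, 51.9]
tcp_rot: [3.138, -0.008, -0.158]
contact_force: [-3.3, -2.3, 7.2]
grip_width: 0.2
```

step_arm(moves=[0,-0.2,0,0,0,0,1])

```text
time: 11.75
tool_pos: [539.6, -108.0, 52.4]
tcp_rot: [3.137, -0.008, -0.158]
contact_force: [-3.5, -1.2, 7.1]
grip_width: 0.5
```

step_arm(moves=[-0.06,-0.2,0,0,0,0,1,-0.02,-0.2,0,0,0,0,1])

```text
time: 11.92
tool_pos: [540.8, -100.1, 53.7]
tcp_rot: [3.136, -0.012, -0.158]
contact_force: [-1.6, -0.6, 4.4]
grip_width: 0.2
```

step_arm(moves=[-0.02,-0.2,0,0,0,0,1,-0.02,-0.2,0,0,0,0,1])

```text
time: 12.08
tool_pos: [541.8, -91.3, 54.0]
tcp_rot: [3.136, -0.014, -0.159]
contact_force: [-0.1, -0.2, 0.2]
grip_width: 0.5
```

```bash
cat > look.py <<'E'
from h import *
import sys
n=sys.argv[1];T=pose();np.save(n+'.npy',T)
im=capture('wrist');save(n,im);save(n+'c',cv2.resize(im[120:270,130:460],None,fx=2.4,fy=2.4,interpolation=cv2.INTER_CUBIC))
o=get_obs();print(o['time'],o['tool_pos'].round(1),o['contact_force'].round(1))
O=np.array([552.6,-16.7]);yaw=-0.161;y=np.array([-np.sin(yaw),np.cos(yaw)]);x=np.array([y[1],-y[0]])
d=o['tool_pos'][:2]-O;print('gauge',d@x,d@y)
E
python3 look.py w7
```

```text
12.1333 [541.6 -90.5  53.8] [-0.4  1.2  0.1]
gauge 0.995510505888371 -74.6238784433859
```

View pics/w7.png

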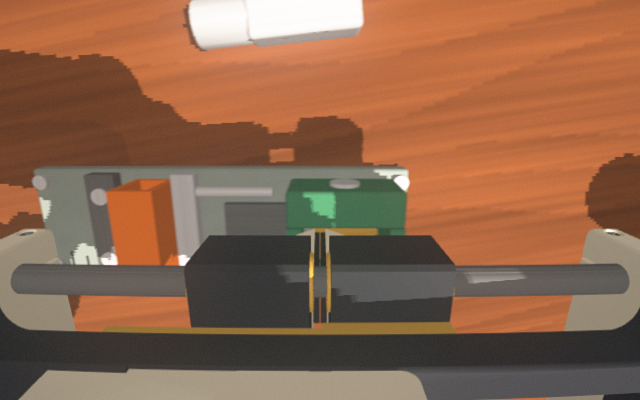

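Run:
```python
import cv2
im=cv2.imread('pics/w7.png');cv2.imwrite('pics/c7.png',cv2.resize(im[155:275,25:225],None,fx=4,fy=4,interpolation=cv2.INTER_CUBIC))
```

```text
(no output)
```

View pics/c7.png

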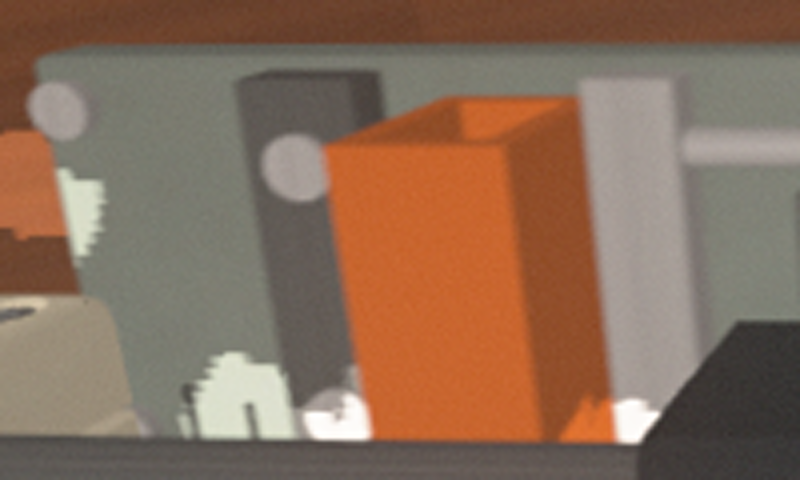

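```bash
cat > meas.py <<'E'
from h import *
O=np.array([552.6,-16.7]);yaw=-0.161;y=np.array([-np.sin(yaw),np.cos(yaw)]);x=np.array([y[1],-y[0]])
G=lambda p:np.c_[(p[:,:2]-O)@x,(p[:,:2]-O)@y].round(1).tolist()
def m(n,off,sc,**kw):
    C=cam('wrist',np.load(n+'.npy'))
    for k,(px,z) in kw.items(): print(k,G(onz(C,np.array(px)/sc+off,z)))
E
python3 - <<'E'
from meas import *
m('w7',[25,155],4,jawf=([[580,78]],21),jawb=([[672,78]],21),off=([[330,148],[505,145],[370,440],[545,440]],44),stopf=([[350,72],[288,400]],21),bed=([[38,50]],12))
E
```

```text
Traceback (most recent call last):
TypeError: m() got multiple values for argument 'off'
```

Run:
```python
from meas import *
m('w7',[25,155],4,jawf=([[580,78]],21),jawb=([[672,78]],21),offc=([[330,148],[505,145],[370,440],[545,440]],44),stopf=([[350,72]],21),bed=([[38,50]],12))
```

```text
jawf [[33.2, 10.3]]
jawb [[33.2, -3.0]]
offc [[28.6, 34.0], [29.0, 10.9], [-12.4, 35.0], [-12.2, 10.6]]
stopf [[34.2, 44.0]]
bed [[36.0, 98.5]]
```

The first stroke worked: the jaw is at y≈10.3 mm, just meeting the offcut (10.5 to 34.5), with the stop at 44. I'll lift and go back for stroke 2.

step_arm(moves=[0,0,-0.5,0,0,0,1,0,0.7,0,0,0,0,1,0,0.8,0,0,0,0,1,0,0,0.2,0,0,0,1])

```text
time: 12.47
tool_pos: [536.9, -118.8, 61.4]
tcp_rot: [3.137, -0.012, -0.155]
contact_force: [0.2, -0.3, -0.2]
grip_width: 0.6
```

Run:
```python
from h import *
goto([536,-119,55],-0.161);o=get_obs();print(o['tcp_rot'],o['grip_width'],o['contact_force'],o['tool_pos'])
```

```text
shift [-0.05  0.02  0.32] turn [ 0.06 -0.18  0.09]
[ 3.13748177 -0.01233817 -0.15480831] 0.6041147847681865 [ 0.19309856 -0.25782872 -0.21182823] [ 536.8886162  -118.7897527    61.35365447]
```

step_arm(moves=[-0.05,0,0.3,0,-0.15,0.05,1,0,0,0.05,0,0,0,1,0,0,0,0,0,0,1])

```text
time: 12.72
tool_pos: [535.4, -118.1, 53.4]
tcp_rot: [3.138, 0.001, -0.161]
contact_force: [0.7, 0.3, 0.1]
grip_width: 0.8
```

step_arm(moves=[0,0,0.1,0,0,0,1,0,0,0.05,0,0,0,1])

```text
time: 12.88
tool_pos: [535.6, -117.9, 50.5]
tcp_rot: [3.137, 0.0, -0.159]
contact_force: [-2.1, -4.4, 4.6]
grip_width: 0.3
```

step_arm(moves=[0,-0.2,-0.03,0,0,0,1,-0.02,-0.2,0,0,0,0,1])

```text
time: 13.05
tool_pos: [536.8, -111.6, 52.0]
tcp_rot: [3.134, -0.001, -0.159]
contact_force: [-2.8, -3.4, 7.0]
grip_width: 0.2
```

step_arm(moves=[-0.03,-0.2,0,0,0,0,1,-0.02,-0.2,0,0,0,0,1])

```text
time: 13.22
tool_pos: [537.9, -104.0, 53.5]
tcp_rot: [3.133, -0.003, -0.158]
contact_force: [-1.9, -1.0, 5.6]
grip_width: 0.2
```

step_arm(moves=[-0.02,-0.2,0.02,0,0,0,1])

```text
time: 13.3
tool_pos: [538.6, -99.9, 53.8]
tcp_rot: [3.132, -0.005, -0.158]
contact_force: [-0.1, -0.9, 4.7]
grip_width: 0.6
```

step_arm(moves=[-0.02,-0.2,0.06,0,0,0,1])

```text
time: 13.38
tool_pos: [539.3, -95.8, 53.2]
tcp_rot: [3.132, -0.006, -0.158]
contact_force: [-0.1, -0.6, 3.5]
grip_width: -0.1
```

step_arm(moves=[0,-0.2,0.1,0,0,0,1])

```text
time: 13.47
tool_pos: [540.4, -91.4, 51.5]
tcp_rot: [3.132, -0.007, -0.158]
contact_force: [-0.5, 0.8, 2.5]
grip_width: 0.6
```

```bash
python3 look.py w8
python3 - <<'E'
import cv2
im=cv2.imread('pics/w8.png');cv2.imwrite('pics/c8.png',cv2.resize(im[155:275,25:225],None,fx=4,fy=4,interpolation=cv2.INTER_CUBIC))
E
```

```text
13.5167 [540.3 -90.5  51. ] [1.5 1.8 2.7]
gauge -0.3389439541479797 -74.83036880352051
```

View pics/c8.png

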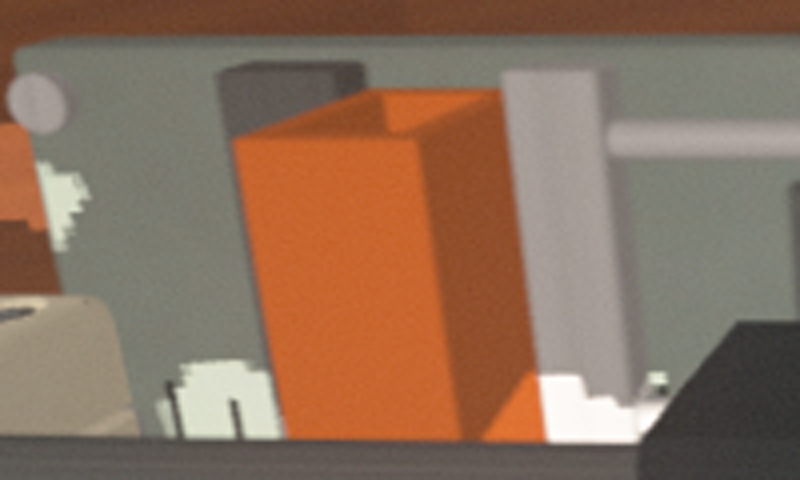

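Run:
```python
from meas import *
m('w8',[25,155],4,jawf=([[502,70]],21),jawb=([[596,70]],21),offc=([[235,140],[415,138],[287,437],[463,437]],44),stopf=([[332,64]],21),bed=([[15,48]],12))
```

```text
jawf [[33.4, 19.6]]
jawb [[33.3, 6.2]]
offc [[28.9, 43.9], [29.2, 20.5], [-12.2, 44.2], [-12.0, 19.9]]
stopf [[34.3, 44.1]]
bed [[35.2, 98.7]]
```

step_arm(moves=[0,0,-0.5,0,0,0,1,0,0.7,0,0,0,0,1,0,0.8,0,0,0,0,1,0,0,0.2,0,0,0,1])

```text
time: 13.85
tool_pos: [535.2, -118.2, 58.0]
tcp_rot: [3.134, -0.004, -0.154]
contact_force: [1.2, 0.1, -0.1]
grip_width: 0.6
```

Run:
```python
from h import *
goto([536.5,-116,55],-0.161);o=get_obs();print(o['tcp_rot'],o['grip_width'],o['contact_force'],o['tool_pos'])
```

```text
shift [ 0.05 -0.12  0.15] turn [ 0.11 -0.06  0.1 ]
[ 3.13371121 -0.00436555 -0.15393139] 0.5927673189931967 [ 1.23041428  0.07926132 -0.05817465] [ 535.19599438 -118.24568697   57.97583963]
```

Stroke 2 moved the offcut to y≈44 at the stop (44.1), with the jaw at ≈20. The next stroke should be the nip. I'll start just before the wheel's top and go slowly.

step_arm(moves=[0.05,-0.35,0,0.1,-0.05,0.1,1,0,0,0.1,0,0,0,1,0,0,0.06,0,0,0,1])

```text
time: 14.1
tool_pos: [536.9, -110.5, 54.3]
tcp_rot: [-3.141, 0.001, -0.163]
contact_force: [-2.0, -3.7, 4.9]
grip_width: 0.9
```

step_arm(moves=[0,0,0.08,0,0,0,1,0,0,0.05,0,0,0,1])

```text
time: 14.27
tool_pos: [537.0, -110.9, 52.4]
tcp_rot: [3.139, 0.001, -0.161]
contact_force: [-3.2, -3.4, 6.6]
grip_width: 0.6
```

step_arm(moves=[-0.03,-0.1,0.02,0,0,0,1,0,-0.1,0.02,0,0,0,1])

```text
time: 14.43
tool_pos: [537.7, -108.8, 53.1]
tcp_rot: [3.135, -0.002, -0.159]
contact_force: [-2.7, -6.0, 6.6]
grip_width: 0.6
```

step_arm(moves=[-0.02,-0.1,0.02,0,0,0,1,0,-0.1,0.02,0,0,0,1])

```text
time: 14.6
tool_pos: [538.8, -106.1, 53.9]
tcp_rot: [3.132, -0.005, -0.158]
contact_force: [-1.9, -3.3, 5.7]
grip_width: 0.5
```

step_arm(moves=[-0.02,-0.1,0.06,0,0,0,1,-0.02,-0.1,0.05,0,0,0,1])

```text
time: 14.77
tool_pos: [539.9, -103.0, 53.4]
tcp_rot: [3.129, -0.008, -0.157]
contact_force: [-0.3, -4.7, 7.9]
grip_width: 0.6
```

step_arm(moves=[-0.02,-0.1,0.05,0,0,0,1,0,-0.1,0.05,0,0,0,1])

```text
time: 14.93
tool_pos: [541.2, -99.6, 52.9]
tcp_rot: [3.126, -0.011, -0.156]
contact_force: [-1.5, -2.8, 4.9]
grip_width: 0.4
```

```bash
python3 look.py w9
python3 - <<'E'
import cv2
im=cv2.imread('pics/w9.png');cv2.imwrite('pics/c9.png',cv2.resize(im[155:275,25:225],None,fx=4,fy=4,interpolation=cv2.INTER_CUBIC))
E
```

```text
14.9833 [541.3 -99.3  52.9] [-1.3 -2.1  6.8]
gauge 2.0985775325567206 -83.29750110659904
```

View pics/c9.png

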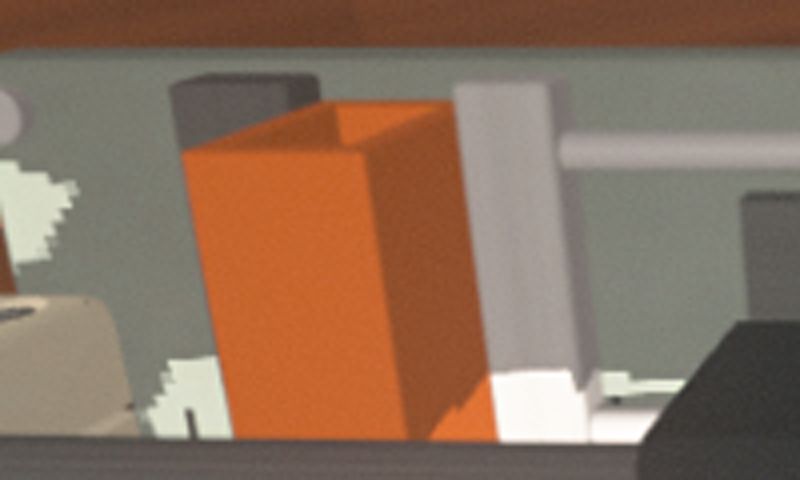

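step_arm(moves=[0,0,-0.4,0.1,-0.15,0,1,0,0.7,0,0.1,0,0,1,0,0.2,0,0,0,0,1,0,0,0,0,0,0,1])

```text
time: 15.32
tool_pos: [538.8, -114.5, 61.2]
tcp_rot: [-3.142, -0.001, -0.153]
contact_force: [-0.0, -0.6, 0.6]
grip_width: 0.3
```

Run:
```python
from h import *
goto([537.4,-111.5,56],-0.161);o=get_obs();print(o['tcp_rot'],o['grip_width'],o['contact_force'],o['tool_pos'])
```

```text
shift [-0.09 -0.14  0.26] turn [-0.   -0.01  0.12]
[-3.14151182e+00 -5.64862006e-04 -1.52615613e-01] 0.31092804568509375 [-4.11077119e-04 -5.61193555e-01  6.49067780e-01] [ 538.75279787 -114.4600864    61.23953554]
```

Run:
```python
from meas import *
m('w9',[25,155],4,jawf=([[455,82]],21),jawb=([[547,82]],21),offc=([[183,152],[363,150],[234,437],[410,437]],44),stopf=([[287,75]],21))
```

```text
jawf [[33.5, 19.0]]
jawb [[33.5, 5.7]]
offc [[29.0, 43.7], [29.3, 20.0], [-10.7, 44.0], [-10.5, 19.6]]
stopf [[34.5, 43.4]]
```

step_arm(moves=[-0.09,-0.15,0.2,0,0,0.1,1,0,0,0.1,0,0,0,1,0,0,0.1,0,0,0,1])

```text
time: 15.57
tool_pos: [537.2, -110.2, 52.6]
tcp_rot: [3.141, -0.0, -0.16]
contact_force: [-2.1, -6.1, 8.0]
grip_width: 0.4
```

step_arm(moves=[0,-0.08,0.02,0,0,0,1,0,-0.08,0.03,0,0,0,1])

```text
time: 15.73
tool_pos: [538.0, -109.0, 52.4]
tcp_rot: [3.136, -0.002, -0.158]
contact_force: [-3.4, -5.4, 8.8]
grip_width: 0.2
```

step_arm(moves=[0,-0.1,0.04,0,0,0,1,-0.02,-0.1,0.05,0,0,0,1])

```text
time: 15.9
tool_pos: [538.9, -107.2, 52.1]
tcp_rot: [3.131, -0.005, -0.157]
contact_force: [-2.7, -7.6, 9.3]
grip_width: 0.6
```

step_arm(moves=[-0.02,-0.1,0.06,0,0,0,1,-0.02,-0.1,0.06,0,0,0,1])

```text
time: 16.07
tool_pos: [539.7, -105.6, 51.7]
tcp_rot: [3.126, -0.009, -0.155]
contact_force: [-3.6, -7.8, 9.5]
grip_width: 0.3
```

step_arm(moves=[0,-0.08,0.03,0,0,0,1,0,-0.08,0.03,0,0,0,1])

```text
time: 16.23
tool_pos: [540.5, -104.3, 52.2]
tcp_rot: [3.121, -0.011, -0.154]
contact_force: [-3.6, -4.4, 8.7]
grip_width: 0.9
```

step_arm(moves=[0,0,-0.3,0,0,0,1,0,0,-0.8,0,0,0,1,0,0,-1,0,0,0,1,0,0,-1,0,0,0,1,0,0,-1,0,0,0,1,0,0,0,0.2,-0.1,0,1])

```text
time: 16.73
tool_pos: [538.4, -99.0, 135.1]
tcp_rot: [3.137, 0.002, -0.151]
contact_force: [0.6, 0.1, 1.4]
grip_width: 0.5
```

```bash
python3 look.py w10
python3 - <<'E'
from h import *
save('top10',cv2.resize(capture('top')[140:215,240:400],None,fx=5,fy=5,interpolation=cv2.INTER_CUBIC))
E
```

```text
16.7833 [537.8 -99.2 133.3] [ 0.3 -1.1  0.2]
gauge -1.3919921113204072 -83.8274866174071
```

View pics/w10c.png

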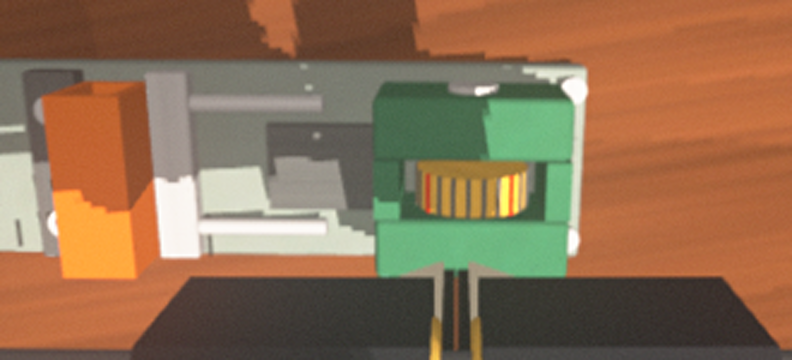

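View pics/top10.png

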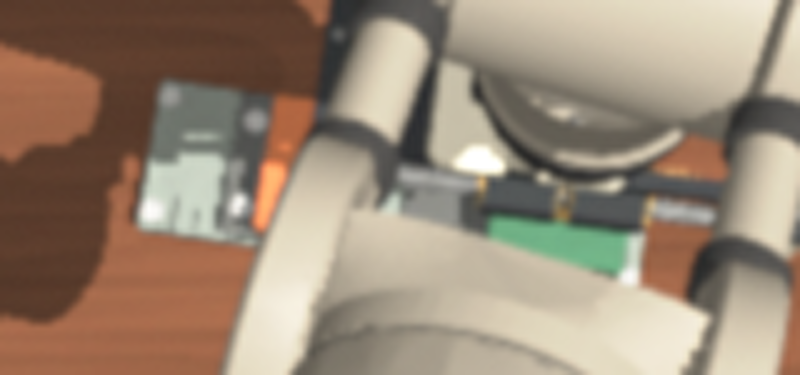

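Run:
```python
from meas import *
m('w10',[130,120],2.4,jawf=([[147,73],[162,258]],21),jawb=([[187,73],[201,258]],21),offc=([[45,97],[126,97],[61,278],[138,278]],44),stopb=([[24,72]],21),stopf=([[81,72]],21))
```

```text
jawf [[32.5, 18.8], [-33.0, 19.3]]
jawb [[32.6, 5.4], [-32.9, 5.4]]
offc [[28.2, 42.7], [28.3, 17.4], [-31.6, 44.9], [-31.3, 19.3]]
stopb [[32.7, 60.4]]
stopf [[32.7, 41.0]]
```

step_arm(moves=[-0.7,-1,0,0,0,0,1,-0.7,-1,-0.2,0,0,0,1,-0.7,-1,-0.5,0,0,0,1,0,-1,-0.5,0,0,0,1,0,-0.5,0,0,0,0,1,0,0,0,0,0,0,1])

```text
time: 17.33
tool_pos: [503.4, -0.3, 146.7]
tcp_rot: [3.138, 0.023, -0.156]
contact_force: [-0.2, 0.8, -0.9]
grip_width: 0.5
```

```bash
python3 look.py w11
python3 - <<'E'
import cv2
im=cv2.imread('pics/w11.png');cv2.imwrite('pics/c11.png',cv2.resize(im[60:210,210:360],None,fx=4,fy=4,interpolation=cv2.INTER_CUBIC))
E
```

```text
17.3833 [503.5  -1.1 146.7] [0.7 0.2 1.3]
gauge -50.979595824621725 7.541881081811174
```

View pics/w11.png

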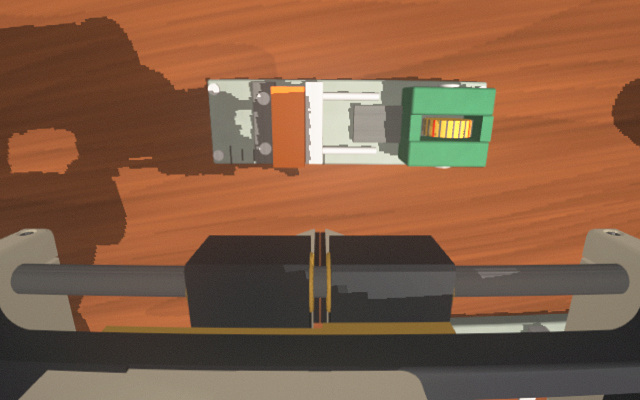

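View pics/c11.png

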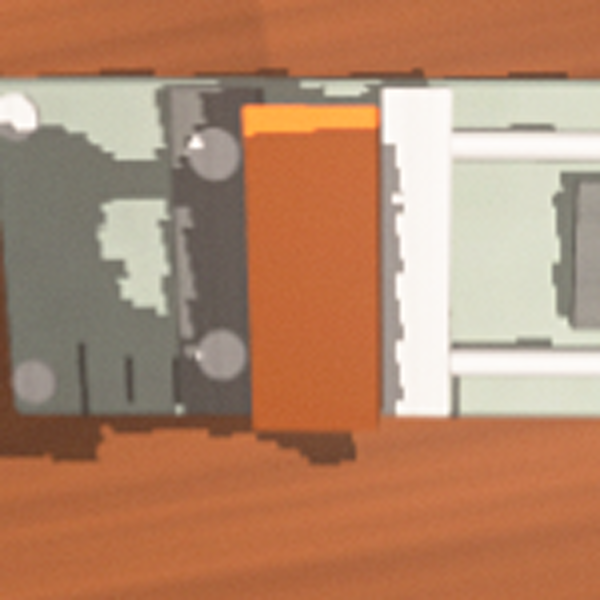

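Run:
```python
from meas import *
m('w11',[210,60],4,jawf=([[382,88],[383,415]],21),jawb=([[451,88],[451,415]],21),offc=([[243,106],[379,106],[253,430],[379,430]],44),stopb=([[160,86],[180,413]],21))
o=get_obs();print(o['contact_force'],np.abs(o['dq']).max())
```

```text
jawf [[32.6, 19.5], [-32.6, 19.7]]
jawb [[32.7, 6.0], [-32.6, 5.4]]
offc [[28.7, 43.8], [28.8, 19.2], [-31.1, 43.9], [-31.0, 19.6]]
stopb [[32.9, 63.1], [-32.4, 62.1]]
[0.70398005 0.2142496  1.26251355] 0.03386963385885346
```

step_arm(moves=[0,0,0,0,0,0,1,0,0,0,0,0,0,1])

```text
time: 17.55
tool_pos: [503.1, -2.1, 144.7]
tcp_rot: [3.137, 0.025, -0.156]
contact_force: [-0.6, -1.2, -0.0]
grip_width: 0.2
```

```bash
python3 -c "
from plant import *
print(close_job(),get_obs()['time'])"
```

```text
the job is handed in; nothing more can be done
the job is handed in; nothing more can be done
```

I stood the offcut on the bed of the smallest gauge, square between the stop and the open jaw, and let go of it. I then rolled the thumbwheel with the shut fingertips and handed the job in at about 17.6 s. It took two closing strokes, a third that slipped on the wheel after the offcut had reached the stop, and a fourth that made the nip.

**Nip force:** On the last stroke I read about 8–9.5 N down and 5–8 N along the rim for roughly 0.5 s. I estimate that as 10–14 N at the jaw. I could not read the jaw force directly, so that figure is worked out from the wrist force. The highest total force I read on the wheel was about 13 N, under the 15 N limit.

**Final position:** In the last picture the offcut is square to the gauge within about 0.01 rad and about 1 mm off centre across the bed. Its far face is at y≈43.8 mm, against the stop face, which earlier views put at 43.5–44 mm. The jaw face is at about 19.6 mm, leaving a gap of about 24.2 mm. The hand was clear.

**Disagreements:** The view before that, taken at a slant, made the offcut look about 0.035 rad off square, and the straighter view did not confirm it. The back edge of the stop read 1–2 mm off in the last view because of shadow.

I did not touch the mug, hammer or jar.

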